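# Stop a colony counter rocking and load its sloped stage

## Task

The colony counter rocks because its front-left levelling foot hangs clear of the bench: first screw that foot down with its black knob until the counter stands firmly on all four feet, all of them bearing, without jacking it up so far that it rocks the other way. Then set the blue dish carrier, flange down, in the round recess of the counter's sloped stage and press it fully home, flush with the face. Keep the counter where it stands and leave the other things on the bench alone.

Things in the scene. Friction and masses are not known exactly. Their poses are not given: they have to be found in the camera images.
- counter: White wedge-shaped colony counter, 3.8 kg, loose on 4 feet. Origin on the bench plane under the middle of its 240 (x) by 220 mm (y) housing; x to its rear, y to its left; its front (-x) faces the robot. Front edge (x -120) 56 mm high; the grey stage face rises from there at 30 degrees to 151 mm at x +45; flat top behind, with a magnifier on a gooseneck parked over it (to 275 mm high).
- knob (a point): Middle of the black knurled levelling knob (36 mm dia, 24 mm high; grip at any yaw), on the screw's vertical axis at counter x -110, y +175 mm, 65 mm out from the housing's left side. About 78 mm above the bench at first; it sinks with the screw. Below it a 12 mm dia spindle, then a 26 mm dia boss with its top 36 mm above the bench.
- screw (a joint): Screw angle, rad; grows clockwise seen from above, lowering foot_fl 0.48 mm per rad (3 mm a turn). Friction 0.06 N m, stays where left; range 0 to 9, starts at 0.5 to 1.7. The foot meets the bench at about 3.2; at 5.0 all feet share the load and the counter is level; from about 6.8 foot_fr hangs. The white line on the knob points to the counter's rear at 0, to its left at 4.71.
- foot_fl: Rubber foot of the levelling screw, front left, 32 mm dia; origin at its underside. Slightly soft: it sinks about 0.2 mm when it bears its share of some 6 N.
- foot_fr: Fixed rubber foot, front right (counter x -110, y -175 mm); origin at its underside. The front feet are on a steel cross-bar 380 mm long (y) and 30 mm wide, its top 26 mm above the bench, that sticks out 80 mm each side of the housing.
- foot_rl: Fixed rubber foot, rear left (counter x +95, y +100 mm).
- foot_rr: Fixed rubber foot, rear right (counter x +95, y -100 mm).
- stage: Frame of the recess in the sloped face: origin at the middle of its mouth, in the plane of the face, 104 mm above the bench at counter x -37.5, y 0 mm; z out of the face (30 degrees from vertical, leaning to the counter's front), x up the slope, y to its left. The recess is 91 mm dia, chamfer 2 mm, ringed in white; in it lies a white plate with a black rubber rim, its top 6 mm below the face.
- seat (a joint): How far the plate in the recess is pushed down, m, along the stage's -z: 0 at first, 0.004 at its stop, its top then 10 mm below the face. Its rubber rim holds it: it moves only under a press of more than about 7 N and stays down.
- carrier: Blue dish carrier, 0.15 kg, loose on the bench at the robot's right: flange 88 mm dia, 10 mm thick, and on it a solid collar 56 mm dia, 18 mm high (28 mm in all), pink dish in its top. Origin at the centre of the flange's underside, z along its axis. Grip the collar, fingertips just above the flange. Laid in the recess it stands 4 mm proud; fully home, its origin is 10 mm below the stage origin.
- vial_a: Bystander: small glass vial with purple medium and white cap, 25 mm dia, 60 mm high, upright. Origin at the centre of its underside.
- vial_b: Bystander: as vial_a. Origin at the centre of its underside.
- vial_c: Bystander: as vial_a. Origin at the centre of its underside.
- burner: Bystander: squat steel spirit burner (unlit), 80 mm dia, 70 mm high. Origin at the centre of its underside.
- dishes: Bystander: stack of four small pink dishes (one body), 55 mm dia, 42 mm high. Origin at the centre of its underside.
- snuffer: Bystander: its little steel cap, 30 mm dia, 29 mm high. Origin at the centre of its underside.
- lighter: Bystander: green pocket lighter lying flat, 76 by 24 by 11 mm. Origin at the centre of its underside.

How it is judged:
By the outcome, as a careful person would: the job done as asked, in the order asked, and still so for the second after the job is handed in, with the robot touching nothing.
It also fails if it takes over 72 s, if anything falls off the work surface, if the arm or the gripper's body presses on something with over 40 N, if the wrist force passes 120 N, or if a joint passes its speed limit or range.

## Robot

A 6-joint arm with a two-finger parallel gripper is mounted at the origin on the work surface. World frame = base frame: x ahead of the robot, y to its left, z up, the work surface at z = 0. Lengths are in mm, angles in rad, forces in N, time in s.
With the tool pointing down it reaches from about 350 to 875 mm from the base axis. Payload 15.5 kg.
Tool frame: the origin (TCP) lies midway between the tips of the shut fingers; the grasp point (between the pads) lies 19 mm behind it (arm.tcp_to_grasp is the z of the grasp point in the tool frame, in mm); z points along the fingers, y is the line along which they close (so a half turn about z gives the same grasp; the last joint's range is limited). The gripper opens to 85 mm and grips with 20 to 120 N. Pads are 22 mm wide; open, the fingers measure 114 mm over their backs; the gripper's body (76 mm by 85 mm) begins 54 mm behind the grasp point. The pads swing forward as they close: fully open they stand 13 mm farther back than shut.
Start: joints at [-1.29, 0.494, 1.345, -0, 1.302, -0.096], TCP at [229.387, -581.385, 231.277] pointing down, gripper open.
Joint ranges: [-2.91, 2.91], [-0.82, 2.16], [0.22, 2.67], [-1.22, 4.37], [0.12, 2.79], [-3.08, 3.08]. Speed limits (rad/s): [1.89, 1.89, 2.57, 3.01, 3.01, 3.01].

## Interface

Orientations are given as a unit quaternion [w, x, y, z].
In Python, from bench import sensors, imaging, arm gives the robot as it stands. The module is installed in compiled form; this text tells all that it offers.
- The arm moves only by the shell command python3 -m pendant 'ROWS' [OPENING] [FORCE]. ROWS is JSON, a list of rows, each an object of numbers: "dx", "dy", "dz": the shift along the tool's x, y, z in units of 25 mm (1.0 is 25 mm); "yaw": the turn about the tool's z in units of 6 degrees (1.0 is 6 degrees). A call has 1 to 5 rows; each row shifts and turns the commanded pose from where the row before left it, along the tool's axes as they then stand; what a row does not reach is not made up. A row lasts 1/12 s, in which the tool goes at most 41.7 mm and 7.16 degrees, less where a joint would pass 70% of its speed; a pose out of reach is approached as far as the arm can. A call is refused whole if a number of a shift passes 1 or a number of a turn 1, either way. A call with a gripper value outside its range is refused whole. OPENING is the opening, from -1 (shut) to 1 (fully open), so that 0 is half open, set as the call begins (- or left out, the last holds). The fingers move at their own pace and stop on an object; FORCE is the grip in N (left out, the last holds). Time passes only in rows, so rows that do not move let the fingers close. It gives the time, the measured TCP pose, the force, the opening and the grip force at its end, in the units of the state.
- sensors.sense(): the state, without advancing time (a new reading comes with each control period).
- imaging.read_camera(name): name is "scene" or "top"; returns the picture (400x640x3 uint8, red, green, blue); there is no depth.
- imaging.calibration(name): a dict with "vfov" (degrees; the focal length in pixels is half the picture's height over the tangent of half this angle, whatever the lens; pixels are square), "cx", "cy" (the principal point, pixels), "cam_to_world" (4x4, takes a point from camera to world coordinates). Camera axes: x right, y down, z forward; pixel columns grow to the right and rows downward; lengths in mm; the calibration is good to about 2 mm. A picture is of the moment at which its call begins. calibration takes no time and is no camera call.
- arm.sign_off(): hands the job in; it is judged then, once.
The state is a dict: "t": time; "qpos": joint angles; "dq": joint speeds; "joint_efforts": joint torques, N m; "ee_pos": TCP position; "orientation": TCP orientation; "wrist_force": force on the tool from outside, world axes, zero at the start; "ft_torque": the same for the moment, N m; "width": finger opening in mm; "finger_force": force on a finger pad.
Only numpy, scipy, OpenCV 4.12 (cv2) and the standard library are available. Lean on these libraries where they do the work, as an engineer would, in place of code of your own. Each camera call takes 0.05 s, during which the arm holds its last target. There are 200 camera calls.

## Working session

There is one attempt and no reset: what is moved stays moved. The work goes in short steps, Python scripts to look and compute and a shell command to move; the robot and the scene stay as the last step left them, time stands still between calls to the robot, and variables do not carry over. Pictures are saved under pics/ and viewed, at most 10 in all, crops included, and the job is handed in when it is done.

```bash
mkdir -p pics; cat > h.py <<'E'
import numpy as np, cv2, json
from bench import sensors, imaging, arm
from scipy.spatial.transform import Rotation as R
def K(n):
    c=imaging.calibration(n); f=200/np.tan(np.radians(c['vfov'])/2)
    return f,c['cx'],c['cy'],np.array(c['cam_to_world'])
def ray(n,u,v):
    f,cx,cy,T=K(n); d=T[:3,:3]@np.array([(u-cx)/f,(v-cy)/f,1]); return T[:3,3],d/np.linalg.norm(d)
def onz(n,u,v,z):
    o,d=ray(n,u,v); return o+d*(z-o[2])/d[2]
def tri(a,b):
    A=np.zeros((3,3));y=np.zeros(3)
    for n,u,v in (a,b):
        o,d=ray(n,u,v);P=np.eye(3)-np.outer(d,d);A+=P;y+=P@o
    return np.linalg.solve(A,y)
def proj(n,p):
    f,cx,cy,T=K(n); q=T[:3,:3].T@(np.array(p)-T[:3,3]); return cx+f*q[0]/q[2],cy+f*q[1]/q[2]
def snap(n,name,crop=None,s=1):
    im=imaging.read_camera(n)[:,:,::-1]; cv2.imwrite(f'pics/{name}_raw.png',im)
    if crop: u0,v0,u1,v1=crop; im=im[v0:v1,u0:u1]
    if s!=1: im=cv2.resize(im,None,fx=s,fy=s,interpolation=cv2.INTER_CUBIC)
    cv2.imwrite(f'pics/{name}.png',im)
def st():
    s=sensors.sense(); o=s['orientation']; r=R.from_quat([o[1],o[2],o[3],o[0]]).as_matrix()
    print('t',round(s['t'],2),'p',np.round(s['ee_pos'],1),'x',np.round(r[:,0],3),'y',np.round(r[:,1],3),'z',np.round(r[:,2],3),'F',np.round(s['wrist_force'],1),'w',round(float(s['width']),1),'q',np.round(s['qpos'],2)); return s,r
E
python3 -c "
from h import *
st()
for n in('scene','top'): snap(n,n+'0',None,1.25);print(n,imaging.calibration(n))"
```

```text
t 0.0 p [ 229.3 -581.   230.7] x [0.93  0.367 0.   ] y [ 0.367 -0.93  -0.001] z [-0.     0.001 -1.   ] F [ 0.6 -0.6 -1.3] w 85.2 q [-1.29  0.49  1.35  0.    1.3  -0.1 ]
scene {'vfov': 47.5497489287138, 'cx': 326.02285691660023, 'cy': 202.7210617776654, 'cam_to_world': array([[-6.12804508e-01,  6.17210409e-01, -4.93479428e-01,
         1.14136856e+03],
       [ 7.90167330e-01,  4.86733107e-01, -3.72460029e-01,
         4.06626352e+02],
       [ 1.03065682e-02, -6.18176507e-01, -7.85971743e-01,
         9.99736556e+02],
       [ 0.00000000e+00,  0.00000000e+00,  0.00000000e+00,
         1.00000000e+00]])}
top {'vfov': 49.596987379845594, 'cx': 317.81329901488425, 'cy': 205.58261936325633, 'cam_to_world': array([[ 2.57786027e-03, -9.93532464e-01,  1.13519148e-01,
         4.64371215e+02],
       [-9.99890721e-01, -9.08440613e-04,  1.47553374e-02,
        -4.88065298e+01],
       [-1.45567813e-02, -1.13544780e-01, -9.93426234e-01,
         1.24762820e+03],
       [ 0.00000000e+00,  0.00000000e+00,  0.00000000e+00,
         1.00000000e+00]])}
```

View pics/scene0.png

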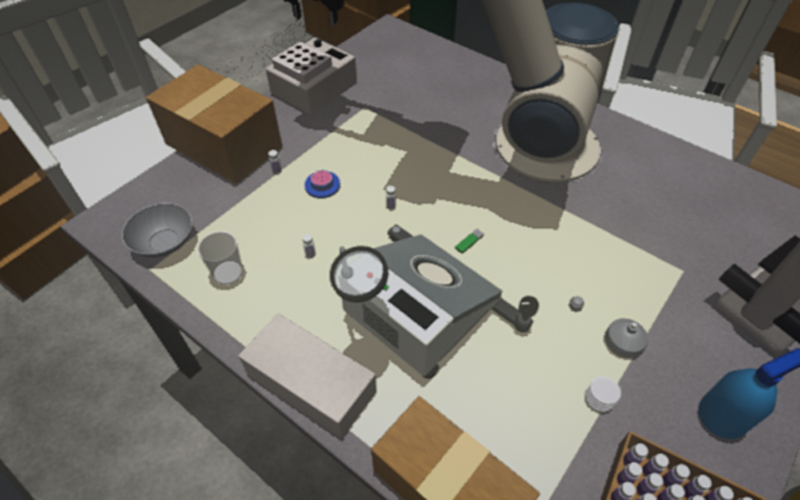

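View pics/top0.png

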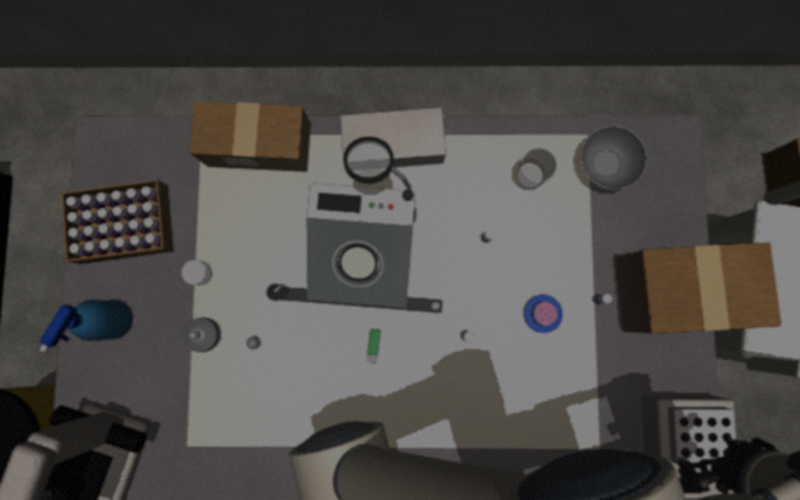

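The pictures show the knob at about scene (422,246) and top (222,233), the stage at scene (347,216) and top (286,211), and the carrier at scene (258,146) and top (435,251), in raw pixels. Next I'll enlarge crops of these.

```bash
python3 - <<'E'
from h import *
t=[]
for n,c in (('scene',(300,180,440,285)),('top',(200,145,360,265)),('scene',(232,127,288,169)),('top',(407,230,463,272))):
    im=cv2.imread(f'pics/{n}0_raw.png')[c[1]:c[3],c[0]:c[2]]
    im=cv2.convertScaleAbs(im,alpha=1.5)
    t.append(cv2.resize(im,(400,300),interpolation=cv2.INTER_CUBIC))
cv2.imwrite('pics/comp.png',np.vstack([np.hstack(t[:2]),np.hstack(t[2:])]))
for n in('scene','top'):
    im=cv2.imread(f'pics/{n}0_raw.png').astype(int)
    b,g,r=im[...,0],im[...,1],im[...,2]
    for nm,m in(('blue',(b>r+40)&(b>g+25)),('green',(g>r+25)&(g>b+20))):
        k,l,s,ce=cv2.connectedComponentsWithStats(m.astype(np.uint8))
        for i in range(1,k):
            if s[i,4]>25: print(n,nm,s[i],ce[i].round(1), onz(n,*ce[i],10).round(0))
E
```

```text
scene blue [244 138  28  20 225] [257.7 149.4] [ 485. -353.   10.]
scene blue [609 279  31  27 443] [625.2 291.7] [288. 674.  10.]
scene blue [586 295  35  33 706] [602.1 312.5] [378. 647.  10.]
scene green [364 187  19  15 136] [372.9 193.8] [413.  22.  10.]
top blue [420 236  30  30 391] [433.6 250.7] [ 478. -359.   10.]
top blue [ 32 245  25  32 314] [ 44.3 260.1] [448. 752.  10.]
top green [294 264  10  20 145] [298.8 273.2] [413.  23.  10.]
```

View pics/comp.png

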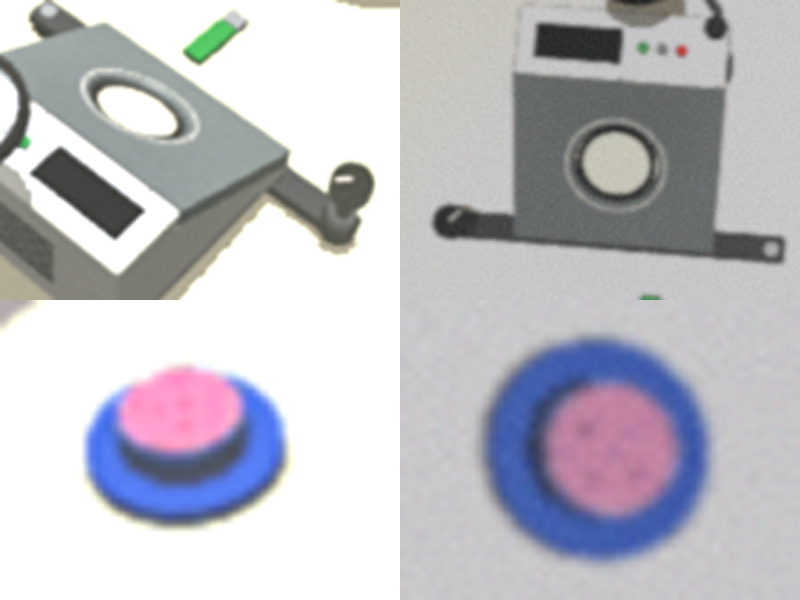

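The composite puts the recess ring centre at scene (349.0,217.1) and top (286,211), and the knob's top face at scene (423,244) and top (221.2,233.8). The white line on the knob points right-rear, so the screw is at about 0.8 rad. Next: triangulate.

```bash
python3 - <<'E'
from h import *
print('stage',tri(('scene',349.0,217.1),('top',286,211)).round(1))
print('knobtop',tri(('scene',423.2,244),('top',221.2,233.8)).round(1))
# pink dish centre (collar top)
print('carrier top',tri(('scene',232+181/400*56,127+(410-300)/400*56),('top',407+(612-400)/400*56,230+(449-300)/400*56)).round(1))
print('flange top',tri(('scene',232+186/400*56,127+(443-300)/400*56),('top',407+(597-400)/400*56,230+(448-300)/400*56)).round(1))
a=onz('top',200+113/2.5,145+238/2.5,56);b=onz('top',200+315/2.5,145+250/2.5,56);print('front edge L,R',a.round(1),b.round(1),np.linalg.norm(a-b),'yaw deg',np.degrees(np.arctan2((a-b)[1],(a-b)[0]))-90)
k1=onz('top',200+55/2.5,145+218/2.5,90);k2=onz('top',200+65/2.5,145+208/2.5,90);d=k2-k1;print('line ang',np.degrees(np.arctan2(d[1],d[0])))
# other edge estimates: top rear edges of stage face
a=onz('top',200+114/2.5,145+72/2.5,151);b=onz('top',200+326/2.5,145+87/2.5,151);print(a.round(1),b.round(1),np.degrees(np.arctan2((a-b)[1],(a-b)[0]))-90)
E
```

```text
stage [580.1  53.3 104.2]
knobtop [519.9 231.1  80.1]
carrier top [ 476.1 -362.2   27. ]
flange top [ 476.8 -361.1    8.4]
front edge L,R [504.4 168.5  56. ] [491.8 -53.8  56. ] 222.74443066428165 yaw deg -3.2590258360202427
line ang -44.25501913394707
[672.  153.9 151. ] [656.3 -64.7 151. ] -4.1010861037409825
```

Stage is at (580,53), counter yaw about −3.7°, knob about (519.5,232) and screw about 0.71 rad, so it needs about +246°. I'll travel towards the knob first.

```bash
for i in 1 ; do python3 -m pendant '[{"dx":0.87,"dy":-1},{"dx":0.87,"dy":-1},{"dx":0.87,"dy":-1},{"dx":0.87,"dy":-1},{"dx":0.87,"dy":-1}]' 1 30; done
python3 -m pendant '[{"dx":0.87,"dy":-1},{"dx":0.87,"dy":-1},{"dx":0.87,"dy":-1},{"dx":0.87,"dy":-1},{"dx":0.87,"dy":-1}]'; python3 -c "
from h import *
st()"
```

```text
t 0.1 p [ 229.3 -581.1  230.8] x [0.93  0.367 0.   ] y [ 0.367 -0.93  -0.001] z [-0.     0.001 -1.   ] F [ 0.5  0.5 -0.5] w 85.3 q [-1.29  0.49  1.35 -0.    1.3  -0.1 ]schema error: expected keys dx, dy, dz, yaw
schema error: expected keys dx, dy, dz, yaw
```

```bash

python3 -m pendant '[{"dx":0.87,"dy":-1,"dz":0,"yaw":0},{"dx":0.87,"dy":-1,"dz":0,"yaw":0},{"dx":0.87,"dy":-1,"dz":0,"yaw":0},{"dx":0.87,"dy":-1,"dz":0,"yaw":0},{"dx":0.87,"dy":-1,"dz":0,"yaw":0}]' 1 30
python3 -m pendant '[{"dx":0.87,"dy":-1,"dz":0,"yaw":0},{"dx":0.87,"dy":-1,"dz":0,"yaw":0},{"dx":0.87,"dy":-1,"dz":0,"yaw":0},{"dx":0.87,"dy":-1,"dz":0,"yaw":0},{"dx":0.87,"dy":-1,"dz":0,"yaw":0}]'
python3 -c "
from h import *
st()"
```

```text
t: 0.52
ee_pos: [284.8, -423.5, 231.0]
orientation: [-0.0, 0.982, 0.187, -0.0]
wrist_force: [1.0, -0.4, -0.2]
width: 85.3
finger_force: 0.0
t: 0.93
ee_pos: [340.0, -267.4, 231.2]
orientation: [-0.0, 0.982, 0.187, -0.0]
wrist_force: [0.5, -0.4, 0.1]
width: 85.6
finger_force: 0.0
t 0.93 p [ 340.  -267.4  231.2] x [ 0.93   0.367 -0.   ] y [ 0.367 -0.93  -0.   ] z [-0.  0. -1.] F [ 0.5 -0.4  0.1] w 85.6 q [-0.8   0.22  1.79  0.    1.13  0.39]
```

```bash

python3 -m pendant '[{"dx":0.87,"dy":-1,"dz":0,"yaw":0},{"dx":0.87,"dy":-1,"dz":0,"yaw":0},{"dx":0.87,"dy":-1,"dz":0,"yaw":0},{"dx":0.87,"dy":-1,"dz":0,"yaw":0},{"dx":0.87,"dy":-1,"dz":0,"yaw":0}]' >/dev/null
python3 -m pendant '[{"dx":0.87,"dy":-1,"dz":0,"yaw":0},{"dx":0.87,"dy":-1,"dz":0,"yaw":0},{"dx":0.87,"dy":-1,"dz":0,"yaw":0},{"dx":0.87,"dy":-1,"dz":0,"yaw":0},{"dx":0.87,"dy":-1,"dz":0,"yaw":0}]' >/dev/null
python3 -m pendant '[{"dx":0.87,"dy":-1,"dz":0,"yaw":0},{"dx":0.87,"dy":-1,"dz":0,"yaw":0},{"dx":0.87,"dy":-1,"dz":0,"yaw":0},{"dx":0.87,"dy":-1,"dz":0,"yaw":0},{"dx":0.87,"dy":-1,"dz":0,"yaw":0}]' >/dev/null
python3 -m pendant '[{"dx":0.87,"dy":-1,"dz":0,"yaw":0},{"dx":0,"dy":0,"dz":0,"yaw":-1},{"dx":0,"dy":0,"dz":0,"yaw":-1},{"dx":0,"dy":0,"dz":0,"yaw":-1},{"dx":0,"dy":0,"dz":0,"yaw":-1}]' 
python3 -c "
from h import *
st()"
```

```text
t: 2.6
ee_pos: [516.6, 231.0, 230.9]
orientation: [-0.0, 0.921, 0.39, -0.0]
wrist_force: [0.9, -0.2, -0.1]
width: 85.2
finger_force: 0.0
t 2.6 p [516.6 231.  230.9] x [ 0.696  0.718 -0.001] y [ 0.718 -0.696 -0.   ] z [-0.001 -0.    -1.   ] F [ 0.9 -0.2 -0.1] w 85.2 q [ 0.32  0.41  1.49 -0.    1.24  1.09]
```

```bash

python3 -m pendant '[{"dx":0,"dy":0,"dz":0,"yaw":-1},{"dx":0,"dy":0,"dz":0,"yaw":-1},{"dx":0,"dy":0,"dz":0,"yaw":-1},{"dx":0,"dy":0,"dz":0,"yaw":-1},{"dx":0,"dy":0,"dz":0,"yaw":-1}]' >/dev/null
python3 -m pendant '[{"dx":0,"dy":0,"dz":0,"yaw":-1},{"dx":0,"dy":0,"dz":0,"yaw":-1},{"dx":0,"dy":0,"dz":0,"yaw":-1},{"dx":0,"dy":0,"dz":0,"yaw":-1},{"dx":0,"dy":0,"dz":0,"yaw":-1}]' >/dev/null
python3 -m pendant '[{"dx":0,"dy":0,"dz":0,"yaw":-1},{"dx":0,"dy":0,"dz":0,"yaw":-1},{"dx":0,"dy":0,"dz":0,"yaw":-1},{"dx":0,"dy":0,"dz":0,"yaw":-1},{"dx":0,"dy":0,"dz":0,"yaw":-1}]' >/dev/null
python3 -m pendant '[{"dx":0,"dy":0,"dz":0.5,"yaw":-1},{"dx":0,"dy":0,"dz":0.5,"yaw":-1},{"dx":0,"dy":0,"dz":0.5,"yaw":-1},{"dx":0,"dy":0,"dz":0.5,"yaw":-1},{"dx":0,"dy":0,"dz":0.5,"yaw":-1}]' >/dev/null
python3 -m pendant '[{"dx":0,"dy":0,"dz":0,"yaw":-1},{"dx":0,"dy":0,"dz":0,"yaw":-1},{"dx":0,"dy":0,"dz":0,"yaw":-1},{"dx":0,"dy":0,"dz":0,"yaw":-1},{"dx":0,"dy":0,"dz":0,"yaw":-1}]' >/dev/null
python3 -m pendant '[{"dx":0,"dy":0,"dz":0,"yaw":-1},{"dx":0,"dy":0,"dz":0,"yaw":-1},{"dx":0,"dy":0,"dz":0,"yaw":-1},{"dx":0,"dy":0,"dz":0,"yaw":-1},{"dx":0,"dy":0,"dz":0,"yaw":-1}]' >/dev/null
python3 - <<'E'
from h import *
s,r=st()
snap('scene','s1',(360,180,480,270),5)
d=np.array([519.5,231.8,120])-s['ee_pos'];print(r.T@d/25)
print([np.round(proj('scene',p),1) for p in ((519.5,231.8,90),(519.5,231.8,78),tuple(s['ee_pos']))])
E
```

```text
t 5.1 p [516.7 230.7 168.5] x [-0.697 -0.717  0.001] y [-0.717  0.697  0.   ] z [-0.001 -0.    -1.   ] F [ 0.  -0.1 -0.7] w 85.9 q [ 0.31  0.48  1.57  0.    1.09 -2.06]
[-0.11010814 -0.05239517  1.94108702]
[array([423.6, 241.8]), array([422.7, 244.5]), array([430. , 221.6])]
```

View pics/s1.png

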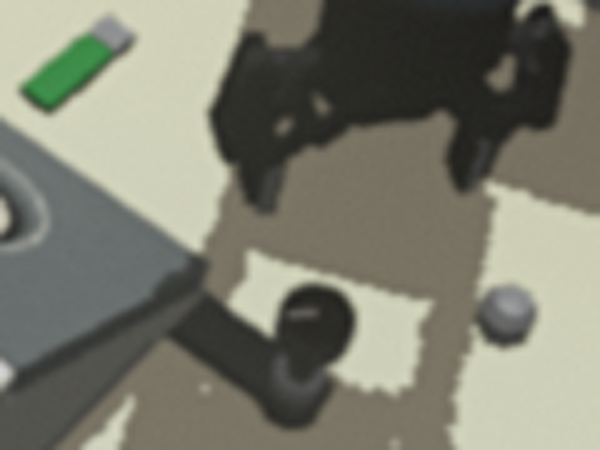

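The knob blob is centred at scene (423.2,244.6), where the prediction for (519.5,232,78) falls, with fingers straddling it. Descend and grip.

```bash

python3 -m pendant '[{"dx":-0.12,"dy":-0.03,"dz":0.9,"yaw":0},{"dx":0,"dy":0,"dz":0.9,"yaw":0},{"dx":0,"dy":0,"dz":0.9,"yaw":0},{"dx":0,"dy":0,"dz":0.8,"yaw":0},{"dx":0,"dy":0,"dz":0.7,"yaw":0}]' 
python3 -m pendant '[{"dx":0,"dy":0,"dz":0,"yaw":0},{"dx":0,"dy":0,"dz":0,"yaw":0},{"dx":0,"dy":0,"dz":0,"yaw":0},{"dx":0,"dy":0,"dz":0,"yaw":0},{"dx":0,"dy":0,"dz":0,"yaw":0}]' -0.3 25
python3 -m pendant '[{"dx":0,"dy":0,"dz":0,"yaw":0},{"dx":0,"dy":0,"dz":0,"yaw":0},{"dx":0,"dy":0,"dz":0,"yaw":0},{"dx":0,"dy":0,"dz":0,"yaw":0},{"dx":0,"dy":0,"dz":0,"yaw":0}]' -0.3 25
```

```text
t: 5.57
ee_pos: [519.0, 232.3, 62.3]
orientation: [-0.001, -0.386, 0.923, 0.0]
wrist_force: [0.1, 0.4, 0.7]
width: 85.3
finger_force: 0.0
t: 5.98
ee_pos: [520.2, 232.3, 64.9]
orientation: [0.001, -0.387, 0.922, -0.0]
wrist_force: [-1.3, -1.0, 1.7]
width: 34.9
finger_force: 29.5
t: 6.4
ee_pos: [519.8, 232.5, 64.4]
orientation: [0.0, -0.387, 0.922, -0.0]
wrist_force: [-0.4, -2.4, 7.2]
width: 34.9
finger_force: 30.3
```

```bash

python3 -m pendant '[{"dx":0,"dy":0,"dz":-0.05,"yaw":1},{"dx":0,"dy":0,"dz":0,"yaw":1},{"dx":0,"dy":0,"dz":0,"yaw":1},{"dx":0,"dy":0,"dz":0,"yaw":1},{"dx":0,"dy":0,"dz":0,"yaw":1}]' 
python3 -m pendant '[{"dx":0,"dy":0,"dz":0,"yaw":1},{"dx":0,"dy":0,"dz":0,"yaw":1},{"dx":0,"dy":0,"dz":0,"yaw":1},{"dx":0,"dy":0,"dz":0,"yaw":1},{"dx":0,"dy":0,"dz":0,"yaw":1}]' 
python3 -m pendant '[{"dx":0,"dy":0,"dz":0,"yaw":1},{"dx":0,"dy":0,"dz":0,"yaw":1},{"dx":0,"dy":0,"dz":0,"yaw":1},{"dx":0,"dy":0,"dz":0,"yaw":1},{"dx":0,"dy":0,"dz":0,"yaw":1}]' 
python3 -c "
from h import *
s,r=st();print(s['ft_torque'])"
```

```text
t: 6.82
ee_pos: [519.6, 232.7, 65.2]
orientation: [0.0, -0.132, 0.991, 0.0]
wrist_force: [0.1, 1.5, -1.5]
width: 35.0
finger_force: 29.4
t: 7.23
ee_pos: [519.7, 233.0, 65.3]
orientation: [0.0, 0.129, 0.992, 0.001]
wrist_force: [-0.8, 3.9, -1.0]
width: 35.0
finger_force: 29.3
t: 7.65
ee_pos: [520.1, 233.3, 65.4]
orientation: [0.0, 0.381, 0.925, 0.001]
wrist_force: [-0.2, 5.8, -1.7]
width: 35.2
finger_force: 29.3
t 7.65 p [520.1 233.3  65.4] x [-0.71   0.704 -0.   ] y [0.704 0.71  0.002] z [ 0.002  0.001 -1.   ] F [-0.2  5.8 -1.7] w 35.2 q [ 0.32  0.63  1.65  0.    0.86 -0.47]
[ 1.34664199 -0.47351903  0.1045035 ]
```

```bash

python3 -m pendant '[{"dx":0.02,"dy":0.05,"dz":0,"yaw":1},{"dx":0,"dy":0,"dz":0,"yaw":1},{"dx":0,"dy":0,"dz":0,"yaw":1},{"dx":0,"dy":0,"dz":0,"yaw":1},{"dx":0,"dy":0,"dz":0,"yaw":1}]' 
python3 -m pendant '[{"dx":-0.005,"dy":0.02,"dz":0,"yaw":1},{"dx":0,"dy":0,"dz":0,"yaw":1},{"dx":0,"dy":0,"dz":0,"yaw":1},{"dx":0,"dy":0,"dz":0,"yaw":1},{"dx":0,"dy":0,"dz":0,"yaw":1}]' 
python3 -c "
from h import *
s,r=st();print(s['ft_torque'])"
```

```text
t: 8.07
ee_pos: [520.6, 233.8, 65.2]
orientation: [0.0, 0.607, 0.795, 0.0]
wrist_force: [0.7, -1.7, -2.7]
width: 35.2
finger_force: 29.1
t: 8.48
ee_pos: [521.1, 233.7, 65.2]
orientation: [0.0, 0.792, 0.61, 0.001]
wrist_force: [2.8, -2.3, -4.0]
width: 35.2
finger_force: 29.1
t 8.48 p [521.1 233.7  65.2] x [0.255 0.967 0.   ] y [ 0.967 -0.255  0.001] z [ 0.001  0.    -1.   ] F [ 2.8 -2.3 -4. ] w 35.2 q [ 0.32  0.63  1.65 -0.    0.87  0.58]
[-0.55520699 -0.94264482  0.0777226 ]
```

```bash

python3 -m pendant '[{"dx":0,"dy":0.03,"dz":0.04,"yaw":1},{"dx":0,"dy":0,"dz":0,"yaw":1},{"dx":0,"dy":0,"dz":0,"yaw":1},{"dx":0,"dy":0,"dz":0,"yaw":1},{"dx":0,"dy":0,"dz":0,"yaw":1}]' 
python3 -m pendant '[{"dx":0,"dy":0.02,"dz":0,"yaw":1},{"dx":0,"dy":0,"dz":0,"yaw":1},{"dx":0,"dy":0,"dz":0,"yaw":1},{"dx":0,"dy":0,"dz":0,"yaw":1},{"dx":0,"dy":0,"dz":0,"yaw":1}]' 
python3 -m pendant '[{"dx":0,"dy":0.02,"dz":0,"yaw":1},{"dx":0,"dy":0,"dz":0,"yaw":1},{"dx":0,"dy":0,"dz":0,"yaw":1},{"dx":0,"dy":0,"dz":0,"yaw":1},{"dx":0,"dy":0,"dz":0,"yaw":1}]' 
python3 -m pendant '[{"dx":0,"dy":0,"dz":0,"yaw":1},{"dx":0,"dy":0,"dz":0,"yaw":0},{"dx":0,"dy":0,"dz":0,"yaw":0}]' 
python3 -c "
from h import *
s,r=st();print(s['ft_torque'])"
python3 -m pendant '[{"dx":0,"dy":0,"dz":0,"yaw":0},{"dx":0,"dy":0,"dz":0,"yaw":0},{"dx":0,"dy":0,"dz":0,"yaw":0},{"dx":0,"dy":0,"dz":0,"yaw":0},{"dx":0,"dy":0,"dz":0,"yaw":0}]' 1
python3 -m pendant '[{"dx":0,"dy":0,"dz":-0.8,"yaw":0},{"dx":0,"dy":0,"dz":-1,"yaw":0},{"dx":0,"dy":0,"dz":-1,"yaw":0},{"dx":0,"dy":0,"dz":-1,"yaw":0},{"dx":0,"dy":0,"dz":-1,"yaw":0}]' 1
python3 -m pendant '[{"dx":0,"dy":0,"dz":-1,"yaw":0},{"dx":0,"dy":0,"dz":-1,"yaw":0},{"dx":-1,"dy":0,"dz":0,"yaw":0},{"dx":-1,"dy":0,"dz":0,"yaw":0},{"dx":-1,"dy":0,"dz":0,"yaw":0}]' 1
python3 - <<'E'
from h import *
s,r=st()
t=[]
for n,c in (('scene',(380,215,460,275)),('top',(190,205,250,250))):
    im=imaging.read_camera(n)[:,:,::-1]; cv2.imwrite(f'pics/{n}2_raw.png',im)
    im=cv2.convertScaleAbs(im[c[1]:c[3],c[0]:c[2]],alpha=1.7)
    t.append(cv2.resize(im,(400,300),interpolation=cv2.INTER_CUBIC))
cv2.imwrite('pics/knob2.png',np.hstack(t))
E
```

```text
t: 8.9
ee_pos: [521.5, 233.5, 64.4]
orientation: [0.0, 0.923, 0.385, 0.0]
wrist_force: [0.1, -2.7, 2.5]
width: 35.4
finger_force: 29.8
t: 9.32
ee_pos: [521.8, 233.0, 64.4]
orientation: [0.0, 0.991, 0.133, 0.0]
wrist_force: [0.8, -3.4, 2.8]
width: 34.9
finger_force: 29.8
t: 9.73
ee_pos: [521.8, 232.5, 64.3]
orientation: [0.0, 0.992, -0.128, 0.0]
wrist_force: [-1.3, -3.5, 2.8]
width: 35.2
finger_force: 29.8
t: 9.98
ee_pos: [521.7, 232.4, 64.2]
orientation: [0.0, 0.984, -0.176, 0.0]
wrist_force: [-0.6, -5.3, 5.1]
width: 35.3
finger_force: 29.9
t 9.98 p [521.7 232.4  64.2] x [ 0.938 -0.347  0.   ] y [-0.347 -0.938  0.   ] z [ 0. -0. -1.] F [-0.6 -5.3  5.1] w 35.3 q [ 0.31  0.63  1.65 -0.    0.87  2.24]
[-1.14710884  0.24284274 -0.08296896]
t: 10.4
ee_pos: [521.8, 232.8, 64.0]
orientation: [-0.0, 0.984, -0.177, 0.0]
wrist_force: [-0.5, -0.6, 0.4]
width: 85.5
finger_force: 0.0
t: 10.82
ee_pos: [521.6, 232.7, 185.2]
orientation: [-0.0, 0.984, -0.177, -0.0]
wrist_force: [0.6, -0.9, -0.3]
width: 85.3
finger_force: 0.0
t: 11.23
ee_pos: [450.8, 259.1, 234.4]
orientation: [-0.0, 0.984, -0.178, 0.0]
wrist_force: [-0.0, 0.6, 0.3]
width: 85.6
finger_force: 0.0
t 11.23 p [450.8 259.1 234.4] x [ 0.937 -0.35   0.001] y [-0.35  -0.937 -0.001] z [ 0.001  0.001 -1.   ] F [-0.   0.6  0.3] w 85.6 q [0.41 0.34 1.6  0.   1.2  2.33]
```

View pics/knob2.png

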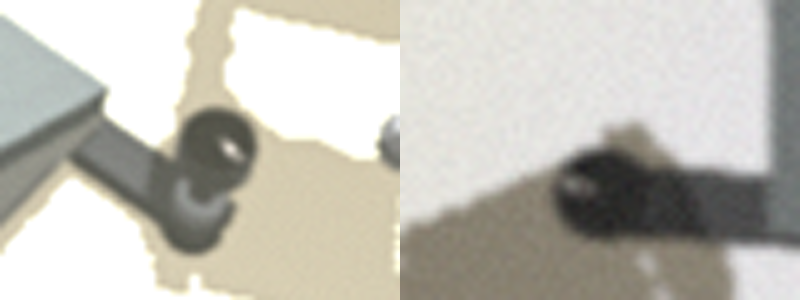

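The white line in the top view sits at left-slightly-rear of the knob (crop 577,186 against centre 600,193). That is about 287–290° in the world and about 5.0 rad on the screw. Next is the carrier.

```bash

python3 -m pendant '[{"dx":0,"dy":0,"dz":0,"yaw":-1},{"dx":0,"dy":0,"dz":0,"yaw":-0.9},{"dx":0,"dy":0,"dz":0,"yaw":-0.9},{"dx":0.1,"dy":1,"dz":0,"yaw":0},{"dx":0.1,"dy":1,"dz":0,"yaw":0}]' 1 >/dev/null
python3 -m pendant '[{"dx":0.1,"dy":1,"dz":0,"yaw":0},{"dx":0.1,"dy":1,"dz":0,"yaw":0},{"dx":0.1,"dy":1,"dz":0,"yaw":0},{"dx":0.1,"dy":1,"dz":0,"yaw":0},{"dx":0.1,"dy":1,"dz":0,"yaw":0}]' >/dev/null
python3 -m pendant '[{"dx":0.1,"dy":1,"dz":0,"yaw":0},{"dx":0.1,"dy":1,"dz":0,"yaw":0},{"dx":0.1,"dy":1,"dz":0,"yaw":0},{"dx":0.1,"dy":1,"dz":0,"yaw":0},{"dx":0.1,"dy":1,"dz":0,"yaw":0}]' >/dev/null
python3 -m pendant '[{"dx":0.1,"dy":1,"dz":0,"yaw":0},{"dx":0.1,"dy":1,"dz":0,"yaw":0},{"dx":0.1,"dy":1,"dz":0,"yaw":0},{"dx":0.1,"dy":1,"dz":0,"yaw":0},{"dx":0.1,"dy":1,"dz":0,"yaw":0}]' >/dev/null
python3 -m pendant '[{"dx":0.1,"dy":1,"dz":0,"yaw":0},{"dx":0.1,"dy":1,"dz":0,"yaw":0},{"dx":0.1,"dy":1,"dz":0,"yaw":0},{"dx":0.1,"dy":1,"dz":0,"yaw":0},{"dx":0.1,"dy":1,"dz":0,"yaw":0}]' >/dev/null
python3 - <<'E'
from h import *
s,r=st()
print(r.T@(np.array([476.3,-361.5,14])-s['ee_pos'])/25)
imgs=[]
for n,c in (('top',(230,150,340,232)),('scene',(300,180,400,255))):
    im=imaging.read_camera(n)[:,:,::-1]; cv2.imwrite(f'pics/{n}3_raw.png',im)
    old=cv2.imread(f'pics/{n}0_raw.png')
    # counter shift between pictures
    c0=c; a=cv2.cvtColor(old[c[1]:c[3],c[0]:c[2]],cv2.COLOR_BGR2GRAY).astype(np.float32);b=cv2.cvtColor(im[c[1]:c[3],c[0]:c[2]],cv2.COLOR_BGR2GRAY).astype(np.float32)
    print(n,cv2.phaseCorrelate(a,b,cv2.createHanningWindow(a.shape[::-1],cv2.CV_32F)))
E
```

```text
t 13.42 p [ 471.2 -295.3  234. ] x [ 0.998 -0.064  0.   ] y [-0.064 -0.998  0.   ] z [ 0. -0. -1.] F [ 1.  -0.5  0.1] w 85.4 q [-0.67  0.39  1.51 -0.    1.23  0.97]
[0.37109477 2.62826966 8.79951155]
top ((-0.1315557220198329, 0.04477804754035475), 0.9698357854066072)
scene ((0.19641565144547002, 0.43804790336869104), 0.919081450398763)
```

```bash

python3 -m pendant '[{"dx":0.17,"dy":0.9,"dz":0.6,"yaw":0},{"dx":0.1,"dy":0.9,"dz":0.8,"yaw":0},{"dx":0.1,"dy":0.83,"dz":0.8,"yaw":0},{"dx":0,"dy":0,"dz":1,"yaw":0},{"dx":0,"dy":0,"dz":1,"yaw":0}]' 
python3 -m pendant '[{"dx":0,"dy":0,"dz":1,"yaw":0},{"dx":0,"dy":0,"dz":1,"yaw":0},{"dx":0,"dy":0,"dz":1,"yaw":0},{"dx":0,"dy":0,"dz":0.6,"yaw":0},{"dx":0,"dy":0,"dz":0,"yaw":0}]' 
python3 - <<'E'
from h import *
s,r=st()
t=[]
for n,c in (('scene',(222,107,302,167)),('top',(400,225,470,277))):
    im=imaging.read_camera(n)[:,:,::-1]
    im=cv2.convertScaleAbs(im[c[1]:c[3],c[0]:c[2]],alpha=1.5)
    t.append(cv2.resize(im,(400,300),interpolation=cv2.INTER_CUBIC))
cv2.imwrite('pics/car1.png',np.hstack(t))
E
```

```text
t: 13.93
ee_pos: [476.4, -360.9, 128.0]
orientation: [0.0, 0.999, -0.032, 0.0]
wrist_force: [0.9, 0.1, 0.6]
width: 85.2
finger_force: 0.0
t: 14.35
ee_pos: [474.9, -358.3, 36.0]
orientation: [-0.002, 0.999, -0.032, -0.002]
wrist_force: [-1.0, 0.8, 0.0]
width: 85.5
finger_force: 0.0
t 14.35 p [ 474.9 -358.3   36. ] x [ 0.998 -0.064 -0.004] y [-0.064 -0.998 -0.003] z [-0.004  0.003 -1.   ] F [-1.   0.8  0. ] w 85.5 q [-0.75  0.7   1.6   0.    0.85  0.89]
```

View pics/car1.png

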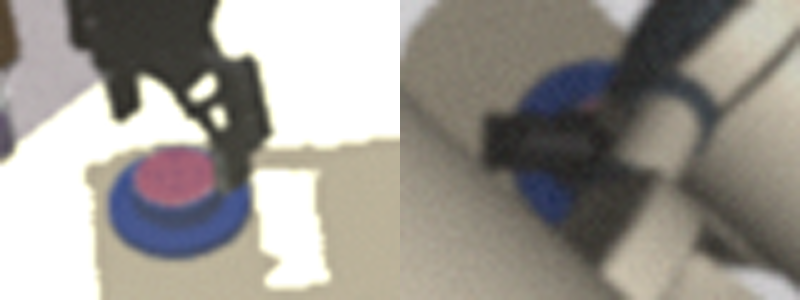

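```bash

python3 -m pendant '[{"dx":0,"dy":0,"dz":0,"yaw":0},{"dx":0,"dy":0,"dz":0,"yaw":0}]' 
python3 - <<'E'
from h import *
s,r=st()
p=np.array(s['ee_pos']);p[2]+=13
f=lambda q:(np.array(proj('scene',q))-[222,107])*5
print('tip mid',f(p),'collar top',f([476.3,-361.5,28]))
for d in(-50,50): print(f(p+r[:,1]*d))
print(r.T@(np.array([476.3,-361.5,14])-s['ee_pos'])/25, s['wrist_force'])
E
```

```text
t: 14.62
ee_pos: [476.9, -360.2, 40.4]
orientation: [0.001, 0.999, -0.032, 0.001]
wrist_force: [0.1, 0.8, -0.4]
width: 85.4
finger_force: 0.0
t 14.62 p [ 476.9 -360.2   40.4] x [ 0.998 -0.064  0.002] y [-0.064 -0.998  0.001] z [ 0.002 -0.001 -1.   ] F [ 0.1  0.8 -0.4] w 85.4 q [-0.75  0.69  1.59  0.    0.86  0.89]
tip mid [171.41715262 146.78876552] collar top [175.16869025 176.0790307 ]
[229.78182057 186.44399264]
[114.75648193 108.29130046]
[-0.02125831  0.05016997  1.05680534] [ 0.09227115  0.80293953 -0.43555288]
```

The fingers straddle the collar, with tips at crop (125,110) and (235,185) and the collar top at (175,178), all as predicted. Descend, grip and lift.

```bash

python3 -m pendant '[{"dx":0,"dy":0.05,"dz":0.5,"yaw":0},{"dx":0,"dy":0,"dz":0.5,"yaw":0},{"dx":0,"dy":0,"dz":0,"yaw":0},{"dx":0,"dy":0,"dz":0,"yaw":0},{"dx":0,"dy":0,"dz":0,"yaw":0}]' 
python3 -m pendant '[{"dx":0,"dy":0,"dz":0,"yaw":0},{"dx":0,"dy":0,"dz":0,"yaw":0},{"dx":0,"dy":0,"dz":0,"yaw":0},{"dx":0,"dy":0,"dz":0,"yaw":0},{"dx":0,"dy":0,"dz":0,"yaw":0}]' 0 20
python3 -m pendant '[{"dx":0,"dy":0,"dz":0,"yaw":0},{"dx":0,"dy":0,"dz":0,"yaw":0},{"dx":0,"dy":0,"dz":-0.4,"yaw":0},{"dx":0,"dy":0,"dz":-0.6,"yaw":0},{"dx":0,"dy":0,"dz":0,"yaw":0}]'
python3 - <<'E'
from h import *
s,r=st()
P=np.array([580.1,53.3])
print(r.T@(np.array([P[0],P[1],234])-s['ee_pos'])/25)
E
```

```text
t: 15.03
ee_pos: [476.1, -360.9, 13.9]
orientation: [-0.0, 0.999, -0.032, -0.0]
wrist_force: [1.0, 0.0, 0.1]
width: 85.3
finger_force: 0.0
t: 15.45
ee_pos: [476.3, -361.1, 14.5]
orientation: [0.0, 0.999, -0.032, 0.0]
wrist_force: [-0.6, 0.9, 6.0]
width: 54.7
finger_force: 20.3
t: 15.87
ee_pos: [477.1, -361.8, 41.6]
orientation: [0.001, 0.999, -0.032, 0.001]
wrist_force: [1.2, -0.9, -0.4]
width: 54.9
finger_force: 22.2
t 15.87 p [ 477.1 -361.8   41.6] x [ 0.998 -0.064  0.002] y [-0.064 -0.998  0.002] z [ 0.002 -0.002 -1.   ] F [ 1.2 -0.9 -0.4] w 54.9 q [-0.75  0.69  1.59 -0.    0.86  0.89]
[  3.06942912 -16.81790807  -7.72123603]
```

```bash

python3 -m pendant '[{"dx":0,"dy":0,"dz":-1,"yaw":0},{"dx":0,"dy":0,"dz":-1,"yaw":0},{"dx":0,"dy":0,"dz":-1,"yaw":0},{"dx":0,"dy":0,"dz":-1,"yaw":0},{"dx":0,"dy":-0.5,"dz":-1,"yaw":0}]' >/dev/null
python3 -m pendant '[{"dx":0.1,"dy":-1,"dz":-1,"yaw":0},{"dx":0.2,"dy":-1,"dz":-0.3,"yaw":0},{"dx":0.2,"dy":-1,"dz":0,"yaw":0},{"dx":0.2,"dy":-1,"dz":0,"yaw":0},{"dx":0.2,"dy":-1,"dz":0,"yaw":0}]' >/dev/null
python3 -m pendant '[{"dx":0.2,"dy":-1,"dz":0,"yaw":0},{"dx":0.2,"dy":-1,"dz":0,"yaw":0},{"dx":0.2,"dy":-1,"dz":0,"yaw":0},{"dx":0.2,"dy":-1,"dz":0,"yaw":0},{"dx":0.2,"dy":-1,"dz":0,"yaw":0}]' >/dev/null
python3 -m pendant '[{"dx":0.2,"dy":-1,"dz":0,"yaw":0},{"dx":0.2,"dy":-1,"dz":0,"yaw":0},{"dx":0.2,"dy":-1,"dz":0,"yaw":0},{"dx":0.2,"dy":-1,"dz":0,"yaw":0},{"dx":0.1,"dy":-1,"dz":0,"yaw":0}]' >/dev/null
python3 -m pendant '[{"dx":0,"dy":-0.5,"dz":0,"yaw":0},{"dx":0,"dy":0,"dz":0,"yaw":0},{"dx":0,"dy":0,"dz":0,"yaw":0},{"dx":0,"dy":0,"dz":0,"yaw":0}]'
python3 - <<'E'
from h import *
s,r=st()
print(r.T@(np.array([575,54,140])-s['ee_pos'])/25)
t=[]
for n,c in (('scene',(300,150,420,240)),('top',(240,165,340,240))):
    im=imaging.read_camera(n)[:,:,::-1]
    im=cv2.convertScaleAbs(im[c[1]:c[3],c[0]:c[2]],alpha=1.5)
    t.append(cv2.resize(im,(400,300),interpolation=cv2.INTER_CUBIC))
cv2.imwrite('pics/car2.png',np.hstack(t))
E
```

```text
t: 17.87
ee_pos: [571.4, 33.0, 196.5]
orientation: [0.0, 0.999, -0.032, -0.0]
wrist_force: [0.1, 0.1, -1.0]
width: 55.1
finger_force: 22.4
t 17.87 p [571.4  33.  196.5] x [ 0.998 -0.064 -0.   ] y [-0.064 -0.998  0.   ] z [-0. -0. -1.] F [ 0.1  0.1 -1. ] w 55.1 q [-0.05  0.46  1.52 -0.    1.16  1.59]
[ 0.09209394 -0.85011491  2.25981742]
```

View pics/car2.png

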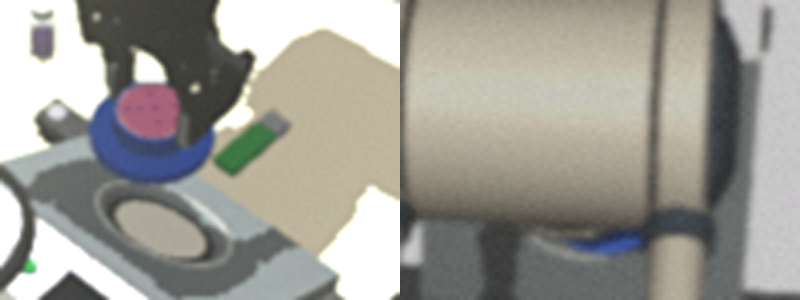

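The carrier is held level, with the fingertips just above its flange; the recess is clear at crop (162,228). Descend.

```bash

python3 -m pendant '[{"dx":0.05,"dy":-0.45,"dz":0,"yaw":0},{"dx":0.04,"dy":-0.4,"dz":0.5,"yaw":0},{"dx":0,"dy":0,"dz":0.8,"yaw":0},{"dx":0,"dy":0,"dz":0.6,"yaw":0},{"dx":0,"dy":0,"dz":0.2,"yaw":0}]' 
python3 -m pendant '[{"dx":0,"dy":0,"dz":0.1,"yaw":0},{"dx":0,"dy":0,"dz":0.1,"yaw":0},{"dx":0,"dy":0,"dz":0.1,"yaw":0},{"dx":0,"dy":0,"dz":0,"yaw":0},{"dx":0,"dy":0,"dz":0,"yaw":0}]' 
python3 -m pendant '[{"dx":0,"dy":0,"dz":0.1,"yaw":0},{"dx":0,"dy":0,"dz":0.1,"yaw":0},{"dx":0,"dy":0,"dz":0,"yaw":0}]'
```

```text
t: 18.38
ee_pos: [574.2, 54.9, 142.1]
orientation: [-0.0, 0.999, -0.032, -0.001]
wrist_force: [-1.2, 0.6, -1.2]
width: 54.8
finger_force: 22.4
t: 18.8
ee_pos: [574.4, 54.8, 137.2]
orientation: [-0.0, 0.999, -0.032, -0.001]
wrist_force: [-8.1, -0.0, 4.9]
width: 54.7
finger_force: 23.2
t: 19.05
ee_pos: [574.6, 54.8, 132.1]
orientation: [-0.0, 0.999, -0.032, -0.0]
wrist_force: [-6.4, 0.9, 2.3]
width: 55.0
finger_force: 23.9
```

```bash

python3 -m pendant '[{"dx":-0.04,"dy":0.03,"dz":0.1,"yaw":0},{"dx":0,"dy":0,"dz":0.1,"yaw":0},{"dx":0,"dy":0,"dz":0.1,"yaw":0},{"dx":0,"dy":0,"dz":0,"yaw":0}]' 
python3 -m pendant '[{"dx":0,"dy":0,"dz":0.1,"yaw":0},{"dx":0,"dy":0,"dz":0.1,"yaw":0},{"dx":0,"dy":0,"dz":0,"yaw":0}]'
python3 - <<'E'
from h import *
s,r=st()
t=[]
for n,c in (('scene',(300,165,400,240)),):
    im=imaging.read_camera(n)[:,:,::-1]
    im=cv2.convertScaleAbs(im[c[1]:c[3],c[0]:c[2]],alpha=1.5)
    t.append(cv2.resize(im,(600,450),interpolation=cv2.INTER_CUBIC))
cv2.imwrite('pics/car3.png',np.hstack(t))
E
```

```text
t: 19.38
ee_pos: [573.9, 54.1, 124.5]
orientation: [-0.0, 0.999, -0.032, -0.0]
wrist_force: [-4.7, 1.6, 1.9]
width: 54.8
finger_force: 24.5
t: 19.63
ee_pos: [574.3, 54.1, 119.2]
orientation: [-0.0, 0.999, -0.032, 0.0]
wrist_force: [-2.7, -0.0, 0.5]
width: 55.0
finger_force: 24.9
t 19.63 p [574.3  54.1 119.2] x [ 0.998 -0.064  0.   ] y [-0.064 -0.998 -0.   ] z [ 0.  0. -1.] F [-2.7 -0.   0.5] w 55.0 q [-0.01  0.56  1.59  0.    0.99  1.63]
```

View pics/car3.png

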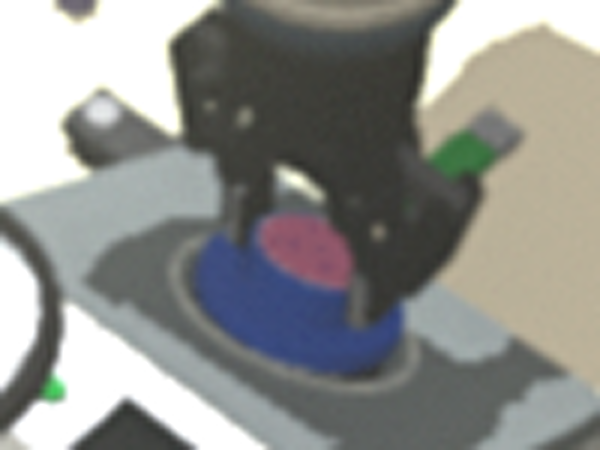

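The carrier has pivoted onto the slope, its flange at crop (300,310) inside the white ring. Continue down with a slight downhill shift.

```bash

python3 -m pendant '[{"dx":-0.02,"dy":0,"dz":0.1,"yaw":0},{"dx":-0.02,"dy":0,"dz":0.1,"yaw":0},{"dx":0,"dy":0,"dz":0,"yaw":0}]' 
python3 -m pendant '[{"dx":-0.03,"dy":0,"dz":0.1,"yaw":0},{"dx":0,"dy":0,"dz":0,"yaw":0},{"dx":0,"dy":0,"dz":0,"yaw":0}]'
python3 -m pendant '[{"dx":0,"dy":0,"dz":0.1,"yaw":0},{"dx":0,"dy":0,"dz":0,"yaw":0},{"dx":0,"dy":0,"dz":0,"yaw":0}]'
```

```text
t: 19.93
ee_pos: [573.4, 54.1, 113.8]
orientation: [-0.0, 0.999, -0.032, 0.0]
wrist_force: [-0.6, 0.6, 1.6]
width: 54.9
finger_force: 25.2
t: 20.18
ee_pos: [572.3, 54.2, 111.3]
orientation: [0.0, 0.999, -0.032, -0.0]
wrist_force: [0.2, 1.1, -1.6]
width: 54.7
finger_force: 25.0
t: 20.43
ee_pos: [572.5, 54.2, 108.9]
orientation: [0.0, 0.999, -0.032, 0.0]
wrist_force: [0.5, -0.6, -0.7]
width: 55.1
finger_force: 25.1
```

```bash

python3 -m pendant '[{"dx":0,"dy":0,"dz":0.08,"yaw":0},{"dx":0,"dy":0,"dz":0,"yaw":0},{"dx":0,"dy":0,"dz":0,"yaw":0}]'
python3 -m pendant '[{"dx":0,"dy":0,"dz":0.08,"yaw":0},{"dx":0,"dy":0,"dz":0,"yaw":0},{"dx":0,"dy":0,"dz":0,"yaw":0}]'
python3 - <<'E'
from h import *
s,r=st()
t=[]
for n,c in (('scene',(300,165,400,240)),):
    im=imaging.read_camera(n)[:,:,::-1]
    im=cv2.convertScaleAbs(im[c[1]:c[3],c[0]:c[2]],alpha=1.5)
    t.append(cv2.resize(im,(600,450),interpolation=cv2.INTER_CUBIC))
cv2.imwrite('pics/car4.png',np.hstack(t))
E
```

```text
t: 20.68
ee_pos: [573.1, 54.1, 107.5]
orientation: [0.0, 0.999, -0.032, 0.001]
wrist_force: [1.3, -1.3, 4.6]
width: 54.9
finger_force: 25.6
t: 20.93
ee_pos: [573.8, 54.0, 105.9]
orientation: [0.0, 0.999, -0.032, 0.002]
wrist_force: [3.5, -2.4, 9.7]
width: 54.9
finger_force: 26.0
t 20.93 p [573.8  54.  105.9] x [ 0.998 -0.064  0.003] y [-0.064 -0.998  0.   ] z [ 0.003 -0.    -1.   ] F [ 3.5 -2.4  9.7] w 54.9 q [-0.01  0.57  1.6  -0.    0.96  1.63]
```

```bash

python3 -m pendant '[{"dx":0.06,"dy":0,"dz":0.1,"yaw":0},{"dx":0,"dy":0,"dz":0,"yaw":0},{"dx":0,"dy":0,"dz":0,"yaw":0}]'
python3 -m pendant '[{"dx":0.06,"dy":0,"dz":0.1,"yaw":0},{"dx":0,"dy":0,"dz":0,"yaw":0},{"dx":0,"dy":0,"dz":0,"yaw":0}]'
```

```text
t: 21.23
ee_pos: [575.2, 54.0, 103.6]
orientation: [0.0, 0.999, -0.032, 0.002]
wrist_force: [1.5, -1.6, 14.2]
width: 54.7
finger_force: 26.6
t: 21.48
ee_pos: [576.7, 53.9, 101.5]
orientation: [0.0, 0.999, -0.032, 0.002]
wrist_force: [-1.7, -2.4, 21.7]
width: 54.7
finger_force: 31.5
```

View pics/car4.png

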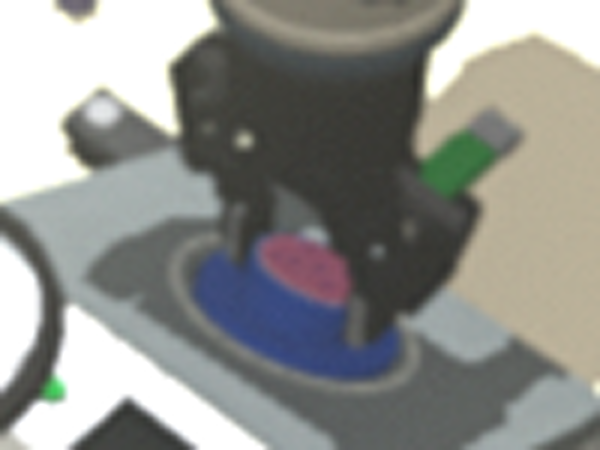

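The carrier sits in the ring, with its flange within the white ring at crop (295,315). Push slightly more, release, then press with the shut fingers.

```bash

python3 -m pendant '[{"dx":0.02,"dy":0,"dz":0.06,"yaw":0},{"dx":0,"dy":0,"dz":0,"yaw":0},{"dx":0,"dy":0,"dz":0,"yaw":0}]'
python3 -m pendant '[{"dx":0,"dy":0,"dz":0,"yaw":0},{"dx":0,"dy":0,"dz":0,"yaw":0},{"dx":0,"dy":0,"dz":0,"yaw":0},{"dx":0,"dy":0,"dz":0,"yaw":0},{"dx":0,"dy":0,"dz":0,"yaw":0}]' 0.9
python3 -m pendant '[{"dx":0,"dy":0,"dz":-0.5,"yaw":0},{"dx":0,"dy":0,"dz":-1,"yaw":0},{"dx":0,"dy":0,"dz":-1,"yaw":0},{"dx":0,"dy":0,"dz":-0.5,"yaw":0},{"dx":0,"dy":0,"dz":0,"yaw":0}]'
python3 -m pendant '[{"dx":-0.2,"dy":0,"dz":0,"yaw":0},{"dx":-0.2,"dy":0,"dz":0,"yaw":0},{"dx":-0.2,"dy":0,"dz":0,"yaw":0},{"dx":0,"dy":0,"dz":0,"yaw":0},{"dx":0,"dy":0,"dz":0,"yaw":0}]' -1 20
python3 -m pendant '[{"dx":0,"dy":0,"dz":0,"yaw":0},{"dx":0,"dy":0,"dz":0,"yaw":0},{"dx":0,"dy":0,"dz":0,"yaw":0}]'
python3 - <<'E'
from h import *
s,r=st()
print(r.T@(np.array([560.1,54.6,126])-s['ee_pos'])/25)
E
```

```text
t: 21.73
ee_pos: [577.1, 53.9, 100.8]
orientation: [0.0, 0.999, -0.032, 0.002]
wrist_force: [-7.2, -2.4, 36.9]
width: 55.1
finger_force: 46.6
t: 22.15
ee_pos: [575.8, 54.1, 98.3]
orientation: [-0.0, 0.999, -0.032, -0.0]
wrist_force: [-0.4, 0.6, 0.1]
width: 81.2
finger_force: 0.0
t: 22.57
ee_pos: [577.3, 54.0, 176.2]
orientation: [-0.0, 0.999, -0.032, 0.002]
wrist_force: [0.2, -0.1, 0.8]
width: 81.1
finger_force: 0.0
t: 22.98
ee_pos: [560.2, 55.0, 172.9]
orientation: [0.0, 0.999, -0.032, -0.001]
wrist_force: [0.4, -0.7, 0.6]
width: 20.5
finger_force: 0.0
t: 23.23
ee_pos: [561.1, 54.9, 173.4]
orientation: [0.0, 0.999, -0.032, -0.0]
wrist_force: [0.7, -0.4, 0.4]
width: -0.1
finger_force: 0.0
t 23.23 p [561.1  54.9 173.4] x [ 0.998 -0.064 -0.   ] y [-0.064 -0.998  0.   ] z [-0.  0. -1.] F [ 0.7 -0.4  0.4] w -0.1 q [-0.01  0.47  1.57  0.    1.1   1.63]
[-0.03747569  0.01576625  1.89669308]
```

```bash

python3 -m pendant '[{"dx":-0.04,"dy":0,"dz":0.5,"yaw":0},{"dx":0,"dy":0,"dz":0.8,"yaw":0},{"dx":0,"dy":0,"dz":0.5,"yaw":0},{"dx":0,"dy":0,"dz":0,"yaw":0},{"dx":0,"dy":0,"dz":0,"yaw":0}]'
python3 -m pendant '[{"dx":0,"dy":0,"dz":0.1,"yaw":0},{"dx":0,"dy":0,"dz":0.1,"yaw":0},{"dx":0,"dy":0,"dz":0,"yaw":0},{"dx":0,"dy":0,"dz":0,"yaw":0}]'
python3 -m pendant '[{"dx":0,"dy":0,"dz":0.1,"yaw":0},{"dx":0,"dy":0,"dz":0,"yaw":0},{"dx":0,"dy":0,"dz":0,"yaw":0}]'
```

```text
t: 23.65
ee_pos: [559.8, 55.0, 128.3]
orientation: [-0.0, 0.999, -0.032, -0.001]
wrist_force: [-0.6, 0.8, 1.0]
width: 0.1
finger_force: 0.0
t: 23.98
ee_pos: [560.1, 55.0, 123.8]
orientation: [0.0, 0.999, -0.032, 0.0]
wrist_force: [0.4, -0.4, 0.1]
width: 0.0
finger_force: 0.0
t: 24.23
ee_pos: [559.9, 55.0, 121.0]
orientation: [0.0, 0.999, -0.032, -0.0]
wrist_force: [-0.4, -0.4, -0.5]
width: 0.3
finger_force: 0.0
```

```bash

python3 -m pendant '[{"dx":0,"dy":0,"dz":0.1,"yaw":0},{"dx":0,"dy":0,"dz":0,"yaw":0},{"dx":0,"dy":0,"dz":0,"yaw":0}]'
python3 -m pendant '[{"dx":0,"dy":0,"dz":0.1,"yaw":0},{"dx":0,"dy":0,"dz":0,"yaw":0},{"dx":0,"dy":0,"dz":0,"yaw":0}]'
```

```text
t: 24.48
ee_pos: [559.8, 55.0, 118.4]
orientation: [0.0, 0.999, -0.032, -0.0]
wrist_force: [-0.5, -0.4, 0.2]
width: -0.1
finger_force: 0.0
t: 24.73
ee_pos: [560.2, 55.0, 116.5]
orientation: [-0.0, 0.999, -0.032, 0.0]
wrist_force: [-1.5, -0.1, 10.4]
width: 0.2
finger_force: 5.0
```

```bash

python3 -m pendant '[{"dx":0,"dy":0,"dz":0.08,"yaw":0},{"dx":0,"dy":0,"dz":0,"yaw":0},{"dx":0,"dy":0,"dz":0,"yaw":0}]'
python3 -m pendant '[{"dx":0,"dy":0,"dz":0.06,"yaw":0},{"dx":0,"dy":0,"dz":0,"yaw":0},{"dx":0,"dy":0,"dz":0,"yaw":0}]'
python3 -m pendant '[{"dx":0,"dy":0,"dz":-0.5,"yaw":0},{"dx":0,"dy":0,"dz":-1,"yaw":0},{"dx":0,"dy":0,"dz":-1,"yaw":0},{"dx":-1,"dy":0,"dz":-1,"yaw":0},{"dx":-1,"dy":0,"dz":-0.5,"yaw":0}]' >/dev/null
python3 -m pendant '[{"dx":-1,"dy":0,"dz":0,"yaw":0},{"dx":-1,"dy":0,"dz":0,"yaw":0},{"dx":-1,"dy":0,"dz":0,"yaw":0},{"dx":-0.5,"dy":0,"dz":0,"yaw":0},{"dx":0,"dy":0,"dz":0,"yaw":0}]'
python3 - <<'E'
from h import *
t=[]
for n,c in (('scene',(300,180,440,285)),('top',(200,145,360,265))):
    im=imaging.read_camera(n)[:,:,::-1]; cv2.imwrite(f'pics/{n}9_raw.png',im)
    old=cv2.imread(f'pics/{n}0_raw.png')
    im=cv2.convertScaleAbs(im[c[1]:c[3],c[0]:c[2]],alpha=1.6); t.append(cv2.resize(im,(400,300),interpolation=cv2.INTER_CUBIC))
c=(320,190,384,238); im=cv2.imread('pics/scene9_raw.png')[c[1]:c[3],c[0]:c[2]]; a=cv2.resize(cv2.convertScaleAbs(im,alpha=1.6),(400,300),interpolation=cv2.INTER_CUBIC)
c=(254,187,318,235); im=cv2.imread('pics/top9_raw.png')[c[1]:c[3],c[0]:c[2]]; b=cv2.resize(cv2.convertScaleAbs(im,alpha=1.6),(400,300),interpolation=cv2.INTER_CUBIC)
cv2.imwrite('pics/fin.png',np.vstack([np.hstack(t),np.hstack([a,b])]))
E
```

```text
t: 24.98
ee_pos: [560.3, 55.1, 115.8]
orientation: [-0.0, 0.999, -0.032, 0.001]
wrist_force: [-9.0, 0.0, 33.4]
width: 0.1
finger_force: 17.1
t: 25.23
ee_pos: [560.5, 55.1, 115.3]
orientation: [-0.0, 0.999, -0.032, 0.001]
wrist_force: [-15.5, 0.1, 53.5]
width: 0.2
finger_force: 27.0
t: 26.07
ee_pos: [419.9, 64.0, 212.5]
orientation: [0.0, 0.999, -0.032, -0.001]
wrist_force: [0.7, -0.5, 0.1]
width: 0.2
finger_force: 0.0
```

View pics/fin.png

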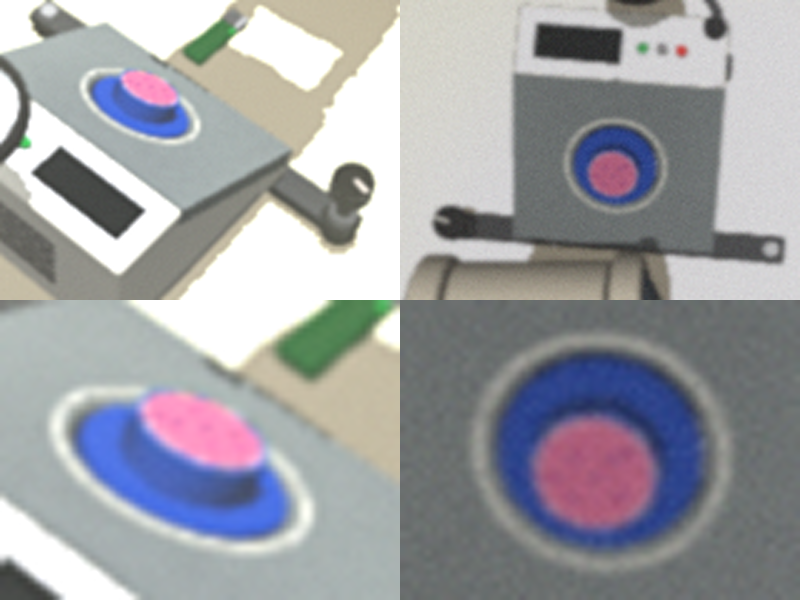

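The final picture shows the carrier flush and concentric in the ring, stiff against the stop under 53 N. The counter is at the same pixels as before and the knob line is unchanged. Handing in.

```bash
python3 -c "
from bench import arm
print(arm.sign_off())"
```

```text
the job is handed in; nothing more can be done
None
```

I screwed the front-left foot down to about 5.0 rad by the knob's white line, then pressed the blue carrier fully home in the recess, and handed the job in at about 26 s; by the pictures the carrier is flush and the counter stayed put, but I didn't check how the four feet share the load.

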